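Pack the calibrated instruments into their transit case

ROBOT

A 6-joint arm with a two-finger parallel gripper is mounted at the origin on the work surface. World frame = base frame: x ahead of the robot, y to its left, z up, the work surface at z = 0. Lengths are in m, angles in degrees, forces in N, time in s.
With the tool pointing down it reaches from about 0.3 to 0.75 m from the base axis. Payload 8.5 kg.
Tool frame: the origin (TCP) lies on the centre line of the jaws, within the pads' length; the fingertips stand 22 mm ahead of it and the grasp point (between the pads) lies 3 mm ahead of it (env.tip_reach is the distance from the TCP to the fingertips, in m); y points along the fingers, z is the direction in which the jaws open and shut, and the axes are right-handed (so a half turn about y gives the same grasp; the last joint's range is limited). The gripper opens to 85 mm and grips with 20 to 120 N. Pads are 22 mm wide; open, the fingers measure 114 mm over their backs; the gripper's body (76 mm by 85 mm) begins 54 mm behind the grasp point. The pads swing forward as they close: fully open they stand 13 mm farther back than shut.
Start: joints at [51.148, 21.807, 74.336, -0, 83.858, -12.336], TCP at [0.246, 0.492, 0.232] pointing down, gripper open.
Joint ranges: [-178.18, 178.18], [-50.72, 133.34], [12.68, 142.11], [-81.47, 261.47], [9.98, 163.14], [-165.26, 165.26]. Speed limits (degrees/s): [136.94, 136.94, 180, 180, 180, 180].

INTERFACE

Orientations are given as a 3x3 rotation matrix whose columns are the frame's x, y, z axes.
In Python, from rig import env, get_image gives the robot as it stands. The module is installed in compiled form; this text tells all that it offers.
- The arm moves only by the tool carry_out, never from a script. Its argument "targets" is a list that holds one entry, the list of rows, each a list of 7 numbers: the closure, from 0 (fully open) to 1 (shut), then the shift along the world's x, y, z in mm, then the turn, a rotation vector about the world's x, y, z in degrees. In form: [[[claw, dx, dy, dz, ax, ay, az], ...]]. A call has 1 to 20 rows; each row is the pose to reach, as a shift and turn from the pose commanded when the call began; what a row does not reach only later rows make up. A row lasts 1/12 s, in which the tool goes at most 41.7 mm and 7.16 degrees, less where a joint would pass 70% of its speed; a pose out of reach is approached as far as the arm can. A call with a gripper value outside its range is refused whole. The fingers move at their own pace and stop on an object; "squeeze" is the grip in N (left out, the last holds). Time passes only in rows, so rows that repeat a pose let the fingers close. It gives the time, the measured TCP pose, the force and the opening at its end, in the units of the state.
- env.observe(): the state, without advancing time (a new reading comes with each control period).
- get_image(name): name is "scene" or "top" or "wrist"; returns a dict with "img" (480x640x3 uint8, red, green, blue), "fx", "fy", "cx", "cy" (pixels), "rvec" (rotation vector, rad) and "tvec" (3), from world to camera coordinates, as OpenCV has them. Camera axes: x right, y down, z forward; pixel columns grow to the right and rows downward; lengths in m; the calibration is good to about 2 mm. A picture is of the moment at which its call begins. There is no depth.
- env.close_job(): hands the job in, once; it reports no verdict.
The state is a dict: "time_s": time; "q": joint angles; "qvel": joint speeds; "joint_efforts": joint torques, N m; "position": TCP position; "tool_rot": TCP orientation; "ft_force": force on the tool from outside, world axes, zero at the start; "wrist_torque": the same for the moment, N m; "grip_width": finger opening in m.
Only numpy, scipy, OpenCV 4.12 (cv2) and the standard library are available. Lean on these libraries where they do the work, as an engineer would, in place of code of your own. Each camera call takes 0.05 s, during which the arm holds its last target.

TASK

Pack the three calibrated instruments into the black case, each lying flat, display up, on the floor of the recess cut to its own size: the long plain tester in the long narrow recess, the short plain tester in the short narrow one, and the plain flat pocket meter in the wide one (either end first is fine). Set them down gently rather than dropping them, and let go of them. Two look-alikes are not part of the set, the tester with the open loop handle and the meter with the rod probe: leave them and the solder spool where they are.

Things in the scene. Friction and masses are not known exactly. Their poses are not given: they have to be found in the camera images.
- case: Open black transit case, 292 (x) by 202 (y) by 34 mm high outside, walls 6 mm, fixed to the bench; origin under its centre, z up. Holds three grey inserts in a row along its x.
- pocket_long_floor (a point): Long narrow recess, 166 (x) by 56 (y) mm, 10 mm deep, for the long tester. The insert is a grey rigid moulded block 186 (x) by 90 (y) mm whose flat rim stands 10 mm above the pocket floor (26 mm above the bench; the case's side walls reach 34 mm above the bench). Point: centre of the pocket floor, 16 mm above the bench; x along the length, z up. Fixed; the three inserts lie side by side in the case, 92 mm apart, in any order.
- pocket_short_floor (a point): Short narrow recess, 121 (x) by 56 (y) mm, 10 mm deep, for the short tester. The insert is a grey rigid moulded block 186 (x) by 90 (y) mm whose flat rim stands 10 mm above the pocket floor (26 mm above the bench; the case's side walls reach 34 mm above the bench). Point: centre of the pocket floor, 16 mm above the bench; x along the length, z up. Fixed; the three inserts lie side by side in the case, 92 mm apart, in any order.
- pocket_wide_floor (a point): Short wide recess, 96 (x) by 70 (y) mm, 10 mm deep, for the pocket meter. The insert is a grey rigid moulded block 186 (x) by 90 (y) mm whose flat rim stands 10 mm above the pocket floor (26 mm above the bench; the case's side walls reach 34 mm above the bench). Point: centre of the pocket floor, 16 mm above the bench; x along the length, z up. Fixed; the three inserts lie side by side in the case, 92 mm apart, in any order.
- long_tester_center (a point): Yellow hand tester lying flat on the bench, 150 mm long (x), 34 mm high, flat underneath: a ribbed 32 mm wide grip, a 36 mm long, 40 mm wide head with a small black display at its +x end, a short black cap at its -x end, no loop. Point: its centre, half-way up (17 mm above its underside); x along its length, z up out of the display side. The centre is on the straight 32 mm wide grip. About 0.26 kg.
- short_tester_center (a point): Yellow hand tester lying flat on the bench, 105 mm long (x), 34 mm high, flat underneath: a ribbed 32 mm wide grip, a 36 mm long, 40 mm wide head with a small black display at its +x end, a short black cap at its -x end, no loop. Point: its centre, half-way up (17 mm above its underside); x along its length, z up out of the display side. The centre is on the straight 32 mm wide grip. About 0.19 kg.
- pocket_meter_center (a point): Yellow flat pocket meter, 80 (x) by 54 (y) by 34 mm high, with a black display window near its +x end and two round black keys on top, no probe. Point: its centre, half-way up; z up. About 0.2 kg.
- loop_tester_center (a point): Look-alike, does not belong: yellow tester 175 mm long (x) and 34 mm high whose grip ends at -x in an open black loop handle 70 mm long. Point: centre of its length, 17 mm above its underside.
- probe_meter_center (a point): Look-alike, does not belong: yellow pocket meter, 80 by 54 by 34 mm, with a black rod probe sticking out 62 mm from one short side (+x), 142 mm long in all. Point: about the centre of its whole length (the box's own centre lies 30 mm towards -x), 17 mm above its underside.
- spool_center (a point): Bystander: spool of solder wire standing on its flange, 56 mm across, 40 mm high, white flanges. Point: on its axis, 17 mm above the bench.
There are look-alikes about, which are no part of the job. What is shaped like the part that bears short_tester_center but grey or turquoise is not meant. Leave any turquoise look-alike of the part that bears long_tester_center alone.

How it is judged:
By the outcome, as a careful person would: the job done as asked, in the order asked, and still so for the second after the job is handed in, with the robot touching nothing.
It also fails if it takes over 80 s, if anything falls off the work surface, if the arm or the gripper's body presses on something with over 40 N, if the wrist force passes 120 N, or if a joint passes its speed limit or range.

## Working session

There is one attempt and no reset: what is moved stays moved. The work goes in short steps, Python scripts to look and compute and a tool call to move; the robot and the scene stay as the last step left them, time stands still between calls to the robot, and variables do not carry over. Pictures are saved under pics/ and viewed, and the job is handed in when it is done.

Besides the shell and the picture viewer there is one more tool, called after "Emit:" in YAML: its name, and indented under it one key for each argument. carry_out: Moves the arm, as the interface text tells. Its arguments: {"type":"object","properties":{"targets":{"type":"array"},"squeeze":{"type":"number"}},"required":["targets"]}

```bash
mkdir -p pics
python3 - <<'E'
from rig import env,get_image
import cv2,numpy as np
for n in ["top","scene","wrist"]:
    d=get_image(n); cv2.imwrite(f"pics/{n}0.png",d["img"][:,:,::-1]); np.savez(f"pics/{n}0.npz",**d)
    R=cv2.Rodrigues(np.array(d["rvec"]))[0]; print(n,d["fx"],d["cx"],d["cy"],(-R.T@np.array(d["tvec"]).ravel()).round(3),R.round(2).tolist())
s=env.observe();print(s, env.tip_reach)
E
```

```text
top 454.7359158177191 319.93177881029504 239.68483745464488 [ 0.354 -0.021  1.287] [[-0.01, -1.0, 0.01], [-1.0, 0.01, -0.08], [0.08, -0.01, -1.0]]
scene 490.78269238999115 320.3171699147919 237.7424812618141 [ 0.827 -0.58   1.073] [[0.86, 0.51, -0.01], [0.43, -0.74, -0.52], [-0.28, 0.44, -0.85]]
wrist 366.13937014296516 317.0237675691505 239.2501373297076 [0.173 0.528 0.373] [[0.45, 0.89, -0.0], [0.85, -0.42, 0.32], [0.29, -0.15, -0.95]]
{'time_s': 0.15, 'q': array([ 5.11481750e+01,  2.18320155e+01,  7.43720112e+01,  1.11636884e-03,
        8.38580064e+01, -1.23354473e+01]), 'qvel': array([-0.00554114, -0.03198562, -0.07629267,  0.04837188, -0.10528989,
        0.13561531]), 'joint_efforts': array([ 2.35827181e-03, -4.48627675e+01, -2.31346053e+01, -1.63511463e-04,
        3.77717850e-03,  6.59763009e-05]), 'position': array([0.24540292, 0.49197108, 0.2310709 ]), 'tool_rot': array([[ 8.94805759e-01, -6.94262545e-04,  4.46455117e-01],
       [-4.46455587e-01, -8.31008980e-04,  8.94805408e-01],
       [-2.50221669e-04, -9.99999414e-01, -1.05354901e-03]]), 'ft_force': array([-0.6875891,  0.1168423, -0.1441491]), 'wrist_torque': array([-0.03615404,  0.01164103,  0.01201285]), 'grip_width': 0.08551903443081817} 0.022
```

View pics/top0.png

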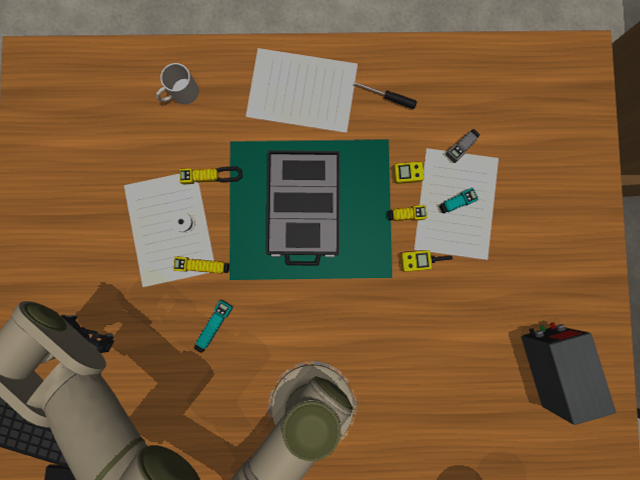

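View pics/scene0.png

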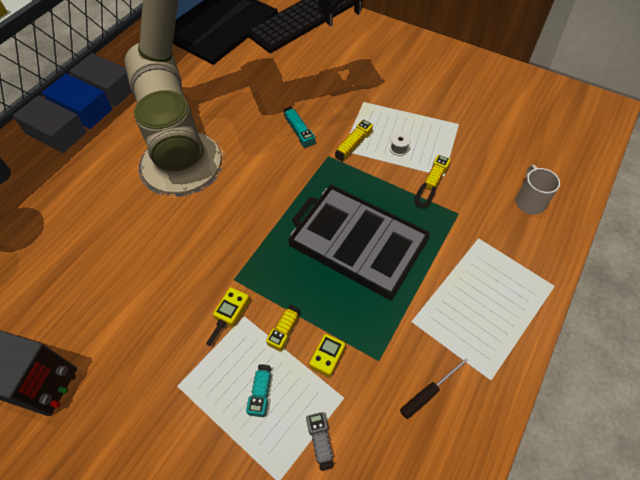

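View pics/wrist0.png

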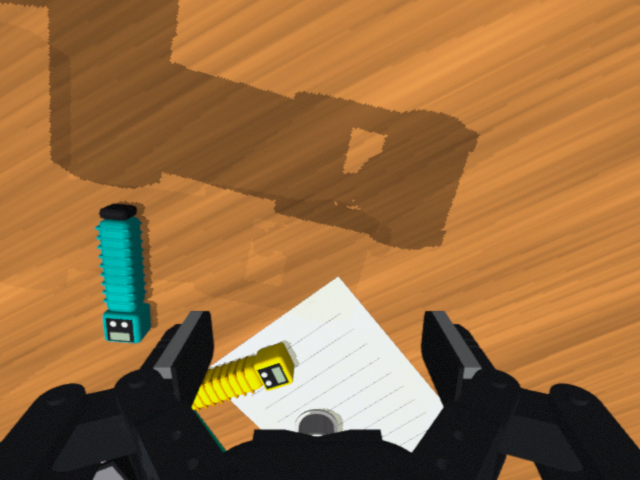

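Top-view candidates:

| Thing | Pixel in top view |
|---|---|
| Long plain yellow tester | (201,265) |
| Yellow loop tester | (210,175) |
| Turquoise testers | (213,325), (459,200) |
| Short plain yellow tester | (407,213) |
| Grey tester | (463,146) |
| Plain meter | (409,172) |
| Probe meter | (417,261) |

In the case, the recesses run from the top of the picture as short (303,170), long (303,203) and wide (303,235). I'll measure these and check them in a close crop.

```bash
cat > h.py <<'E'
import numpy as np,cv2
def load(f): 
    d=dict(np.load(f)); return d
def ray(d,uv,z):
    R=cv2.Rodrigues(np.array(d["rvec"]).reshape(3,1).astype(float))[0]; t=np.array(d["tvec"]).reshape(3)
    uv=np.atleast_2d(uv).astype(float)
    c=np.c_[(uv[:,0]-float(d["cx"]))/float(d["fx"]),(uv[:,1]-float(d["cy"]))/float(d["fy"]),np.ones(len(uv))]
    o=-R.T@t; w=c@R
    return o+w*((z-o[2])/w[:,2])[:,None]
def comps(m,amin):
    n,l,s,c=cv2.connectedComponentsWithStats(m.astype(np.uint8))
    for i in range(1,n):
        if s[i,4]>=amin: yield (l==i),c[i],s[i]
def yellow(img):
    h=cv2.cvtColor(img,cv2.COLOR_RGB2HSV); return ((h[...,0]>24)&(h[...,0]<36)&(h[...,1]>150)&(h[...,2]>90))
E
python3 - <<'E'
from h import *
for cam in ["top","scene"]:
    d=load(f"pics/{cam}0.npz"); img=d["img"]
    m=cv2.morphologyEx(yellow(img).astype(np.uint8),cv2.MORPH_CLOSE,np.ones((3,3)))
    print(cam)
    for k,c,s in comps(m,80):
        pts=np.argwhere(k)[:,::-1]; P=ray(d,pts,0.02)[:,:2]
        (cx,cy),(w,h),a=cv2.minAreaRect((P*1000).astype(np.float32)); print("y",c.round(1),s[4],"rect mm",round(cx),round(cy),round(w),round(h),round(a))
    g=cv2.cvtColor(img,cv2.COLOR_RGB2HSV)
    if cam=="top":
        roi=np.zeros(img.shape[:2],bool); roi[150:258,265:342]=1
        v=g[...,2]
        print(v[203,265:345:2])
        for k,c,s in comps((v<75)&(g[...,1]<80)&roi,300):
            pts=np.argwhere(k)[:,::-1]; P=ray(d,pts,0.026)[:,:2]
            (cx,cy),(w,h),a=cv2.minAreaRect((P*1000).astype(np.float32)); print("dark",c.round(1),s.tolist(),round(cx,1),round(cy,1),round(w),round(h),round(a,1))
        c=np.r_[np.c_[:0]] if 0 else None
        a=cv2.resize(img[130:285,170:300],None,fx=3,fy=3,interpolation=2); b=cv2.resize(img[130:285,370:500],None,fx=3,fy=3,interpolation=2)
        cv2.imwrite("pics/crop1.png",np.hstack([a,b])[:,:,::-1])
E
```

```text
top
y [410.4 171.9] 346 rect mm 648 -284 55 80 4
y [199.7 175. ] 357 rect mm 644 313 108 37 89
y [407.5 213.2] 299 rect mm 533 -283 93 40 89
y [414.2 260.7] 349 rect mm 396 -299 52 81 4
y [201.  265.5] 474 rect mm 393 308 138 37 86
[ 83  43  31 117  90  43  46  46  46  47  47  47  46  46  47  48  46  47
  46  48  47  48  47  48  46  48  47  46  48  48  47  48  48  46 103 120
  32  71  83  83]
dark [299.3 203.3] [266, 151, 73, 107, 1064] 559.7 18.8 201 300 89.1
dark [303.  169.8] [282, 160, 43, 20, 824] 656.3 15.5 118 54 89.4
dark [303. 202.] [274, 192, 59, 21, 1129] 563.8 16.5 164 54 88.3
dark [302.5 235. ] [286, 223, 34, 25, 849] 471.0 18.8 92 67 89.3
scene
y [353.1 137.5] 287 rect mm 388 317 140 35 82
y [435.8 172.3] 281 rect mm 649 312 38 121 7
y [231.5 304. ] 446 rect mm 394 -294 54 82 5
y [283.1 326.7] 407 rect mm 529 -277 39 93 4
y [325.5 357.3] 588 rect mm 647 -280 53 84 5
```

View pics/crop1.png

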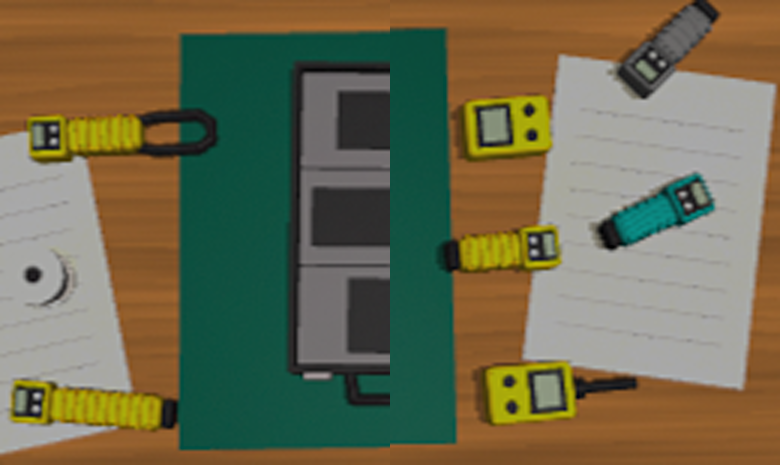

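The crop confirms the choices. The long tester has its display head on the left and a plain cap with no loop. The short tester is plain and yellow, and the plain meter is the upper one, with no probe. Next I'll hover beside the long tester for a wrist view.

Emit:
carry_out:
  targets:
    - [[0,145,-130,0,0,0,-67.5],[0,145,-130,0,0,0,-67.5],[0,145,-130,0,0,0,-67.5],[0,145,-130,0,0,0,-67.5],[0,145,-130,0,0,0,-67.5],[0,145,-130,0,0,0,-67.5],[0,145,-130,0,0,0,-67.5],[0,145,-130,0,0,0,-67.5],[0,145,-130,0,0,0,-67.5],[0,145,-130,0,0,0,-67.5],[0,145,-130,0,0,0,-67.5],[0,145,-130,0,0,0,-67.5],[0,145,-130,0,0,0,-67.5]]
  squeeze: 40

```text
time_s: 1.23
position: [0.3905, 0.3621, 0.2314]
tool_rot: [[-0.068, -0.0, 0.998], [-0.998, -0.0, -0.068], [0.0, -1.0, -0.0]]
ft_force: [0.1, -1.0, 0.9]
grip_width: 0.0856
```

```bash
cat > snap.py <<'E'
import sys
from rig import env,get_image
from h import *
n,cam=sys.argv[1],sys.argv[2]
d=get_image(cam); np.savez(f"pics/{n}.npz",**d); img=d["img"]
s=env.observe(); print(s["time_s"],s["position"].round(4),np.degrees(np.arctan2(s["tool_rot"][1,2],s["tool_rot"][0,2])).round(2),s["tool_rot"][:,1].round(3),s["ft_force"].round(1),s["grip_width"])
cv2.imwrite(f"pics/{n}.png",img[:,:,::-1])
E
python3 snap.py w1 wrist
```

```text
1.2833 [0.3905 0.3621 0.2314] -3.92 [-0. -0. -1.] [0.2 0.1 0.6] 0.08548505610244934
```

View pics/w1.png

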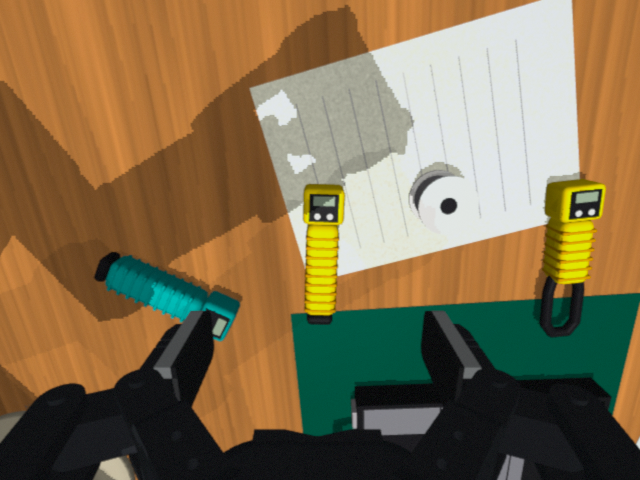

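Run:
```python
from h import *
d=load("pics/w1.npz"); im=d["img"]
R=cv2.Rodrigues(d["rvec"])[0]; print((-R.T@d["tvec"].ravel()).round(3))
m=yellow(im)
for k,c,s in comps(m,800):
    print(c.round(1),s.tolist())
cv2.imwrite("pics/c2.png",cv2.resize(im[170:340,270:375],None,fx=3.5,fy=3.5,interpolation=2)[:,:,::-1])
```

```text
[0.398 0.444 0.373]
[569.5 204.7] [545, 179, 61, 54, 1847]
[322.8 211.3] [304, 184, 41, 55, 1202]
```

View pics/c2.png

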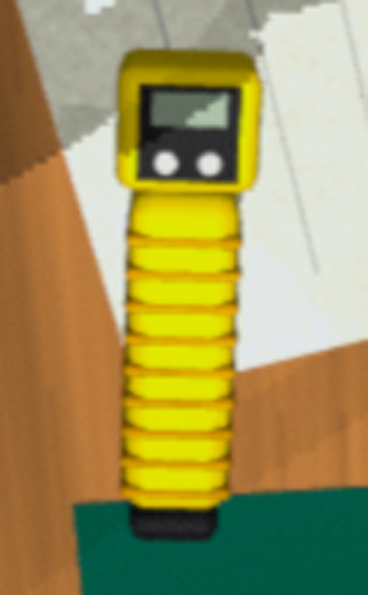

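Run:
```python
from h import *
d=load("pics/w1.npz")
f=lambda x,y,z:(ray(d,[[270+x/3.5,170+y/3.5]],z)[0]*1000).round(1)
print("headend base",f(190,50,0),f(190,50,.017),"top",f(190,64,.034)); print("cap end",f(174,540,.0),f(174,540,.017),f(174,540,.034))
print("grip mid",f(184,340,.034),f(184,340,.02)); print("L/R head",f(118,120,.017),f(260,120,.017))
print("gripends",f(186,220,.034),f(176,490,.034))
```

```text
headend base [400.3 376.2   0. ] [400.2 379.3  17. ] top [399.9 378.6  34. ]
cap end [384.8 212.5   0. ] [385.4 223.   17. ] [386.  233.6  34. ]
grip mid [393.2 299.   34. ] [393. 293.  20.]
L/R head [378.6 360.7  17. ] [418.8 358.   17. ]
gripends [396.  335.1  34. ] [387.7 250.6  34. ]
```

Emit:
carry_out:
  targets:
    - [[0,2.7,-58.5,0,0,0,-1.6],[0,2.7,-58.5,-40,0,0,-1.6],[0,2.7,-58.5,-80,0,0,-1.6],[0,2.7,-58.5,-120,0,0,-1.6],[0,2.7,-58.5,-150,0,0,-1.6],[0,2.7,-58.5,-175,0,0,-1.6],[0,2.7,-58.5,-190,0,0,-1.6],[0,2.7,-58.5,-194.5,0,0,-1.6],[0,2.7,-58.5,-194.5,0,0,-1.6],[1,2.7,-58.5,-194.5,0,0,-1.6],[1,2.7,-58.5,-194.5,0,0,-1.6],[1,2.7,-58.5,-194.5,0,0,-1.6],[1,2.7,-58.5,-194.5,0,0,-1.6],[1,2.7,-58.5,-194.5,0,0,-1.6],[1,2.7,-58.5,-194.5,0,0,-1.6],[1,2.7,-58.5,-194.5,0,0,-1.6],[1,2.7,-58.5,-194.5,0,0,-1.6]]
  squeeze: 40

```text
time_s: 2.7
position: [0.3932, 0.3036, 0.0371]
tool_rot: [[-0.098, 0.0, 0.995], [-0.995, -0.0, -0.098], [0.0, -1.0, 0.0]]
ft_force: [0.3, 0.5, -0.6]
grip_width: -0.0004
```

```bash
python3 snap.py w2 wrist; python3 snap.py s2 scene
```

```text
2.75 [0.3932 0.3036 0.0371] -5.61 [ 0.  0. -1.] [-0.3  0.3 -0.7] -0.0006005601845835759
2.8 [0.3933 0.3036 0.037 ] -5.61 [-0.  0. -1.] [-1.2  1.5 -0.1] 2.6650701153912977e-06
```

View pics/w2.png

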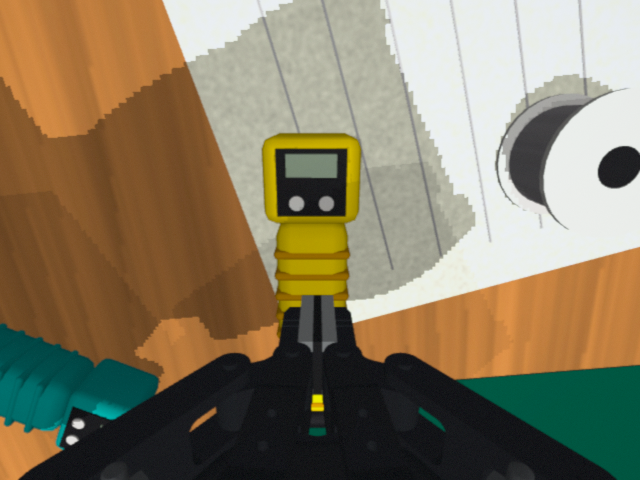

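View pics/s2.png

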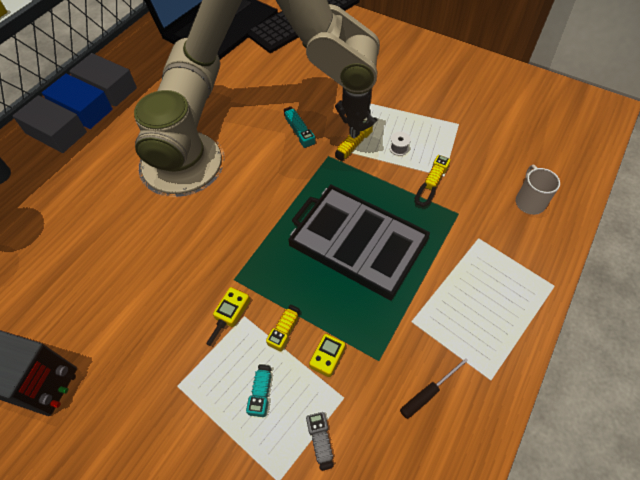

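Run:
```python
from h import *
d=load("pics/w2.npz")
K=np.array([[d["fx"],0,d["cx"]],[0,d["fy"],d["cy"]],[0,0,1]],float)
P=np.array([[.3932,.3036+dy,z] for dy in (0,.011) for z in (.0,.015,.034,.037,.045,.055)])
print(np.c_[P*1000,cv2.projectPoints(P,d["rvec"],d["tvec"],K,None)[0].reshape(-1,2)].round(1))
d=load("pics/s2.npz"); im=d["img"]; cv2.imwrite("pics/c3.png",cv2.resize(im[60:180,300:420],None,fx=5,fy=5,interpolation=2)[:,:,::-1])
```

```text
[[393.2 303.6   0.  314.1 277.3]
 [393.2 303.6  15.  313.9 290. ]
 [393.2 303.6  34.  313.5 309.3]
 [393.2 303.6  37.  313.5 312.7]
 [393.2 303.6  45.  313.3 322.5]
 [393.2 303.6  55.  313.1 336.2]
 [393.2 314.6   0.  312.  258.2]
 [393.2 314.6  15.  311.6 269.7]
 [393.2 314.6  34.  311.  287.1]
 [393.2 314.6  37.  310.9 290.2]
 [393.2 314.6  45.  310.6 299.1]
 [393.2 314.6  55.  310.2 311.6]]
```

View pics/c3.png

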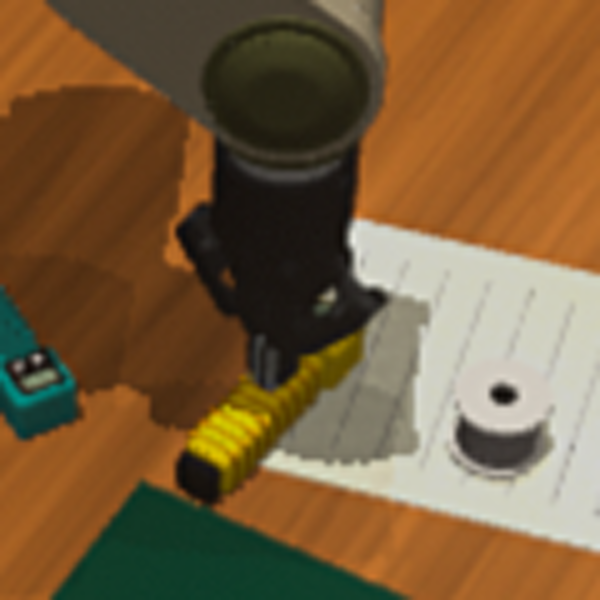

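The gripper shut on nothing. In the wrist view the closed tips, at about (317,296), sit above the tester, though the stated reach would put them inside it. The real tips look about 20 mm shorter than stated. I'll raise the arm, open the gripper, and measure the tip height properly.

Emit:
carry_out:
  targets:
    - [[1,0,0,15,0,0,0],[0.6,0,0,35,0,0,0],[0.6,0,0,35,0,0,0],[0.6,0,0,35,0,0,0],[0.6,0,0,35,0,0,0]]

```text
time_s: 3.22
position: [0.3929, 0.3035, 0.0715]
tool_rot: [[-0.098, -0.001, 0.995], [-0.995, -0.0, -0.098], [0.0, -1.0, -0.001]]
ft_force: [-0.6, 0.3, -0.0]
grip_width: 0.0341
```

```bash
python3 snap.py w3 wrist; python3 snap.py s3 scene; python3 snap.py t3 top
python3 - <<'E'
from h import *
for n,(a,b,c,e),f in [("w3",(220,440,220,420),2.2),("s3",(90,150,320,400),6),("t3",(225,285,160,240),6)]:
    cv2.imwrite(f"pics/{n}c.png",cv2.resize(load(f"pics/{n}.npz")["img"][a:b,c:e],None,fx=f,fy=f,interpolation=2)[:,:,::-1])
E
```

```text
3.2667 [0.3928 0.3034 0.0713] -5.62 [-0.001 -0.001 -1.   ] [-0.2  0.1 -0.2] 0.0338871344879017
3.3167 [0.3928 0.3034 0.0713] -5.62 [-0.001 -0.001 -1.   ] [-0.3 -0.1  0.4] 0.03426732990420266
3.3667 [0.3929 0.3035 0.0713] -5.62 [-0.001 -0.001 -1.   ] [-0.1  0.4  0.3] 0.03385603968847909
```

View pics/w3c.png

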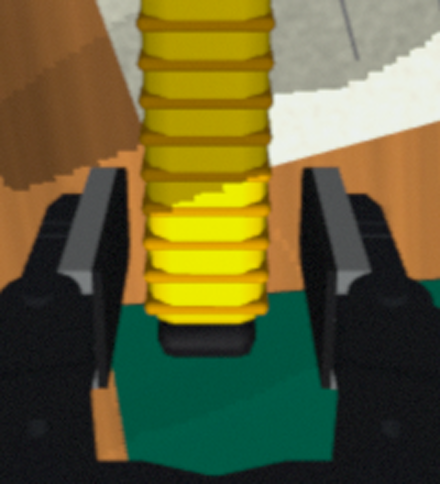

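View pics/s3c.png

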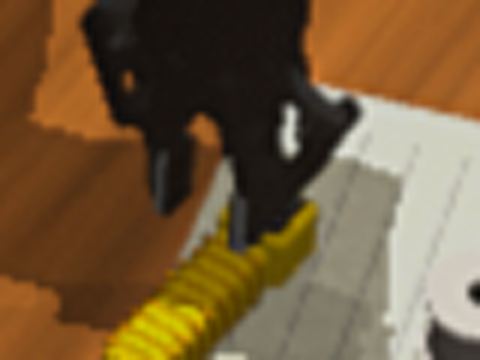

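Emit:
carry_out:
  targets:
    - [[0.25,0,0,0,0,0,0],[0.25,0,0,0,0,0,0],[0.25,0,0,0,0,0,0],[0.25,0,0,-20,0,0,0],[0.25,0,0,-35,0,0,0],[0.25,0,0,-46,0,0,0],[0.25,0,0,-46,0,0,0]]

```text
time_s: 3.95
position: [0.3923, 0.3032, 0.0242]
tool_rot: [[-0.098, -0.003, 0.995], [-0.995, -0.002, -0.098], [0.002, -1.0, -0.003]]
ft_force: [-0.3, -1.2, -0.5]
grip_width: 0.0642
```

```bash
python3 snap.py w4 wrist; python3 snap.py s4 scene;  python3 - <<'E'
from h import *
for n,(a,b,c,e),f in [("s4",(90,170,320,400),6)]:
    cv2.imwrite(f"pics/{n}c.png",cv2.resize(load(f"pics/{n}.npz")["img"][a:b,c:e],None,fx=f,fy=f,interpolation=2)[:,:,::-1])
E
```

```text
4.0 [0.3928 0.3034 0.0253] -5.62 [-0.002 -0.001 -1.   ] [0.4 0.4 0.3] 0.06430036562694921
4.05 [0.3933 0.3036 0.0261] -5.62 [-0. -0. -1.] [-0.3 -0.1  0.1] 0.06380753420916176
```

View pics/w4.png

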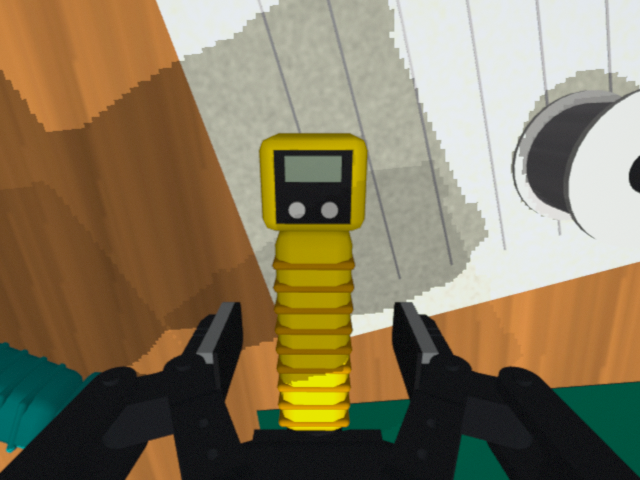

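View pics/s4c.png

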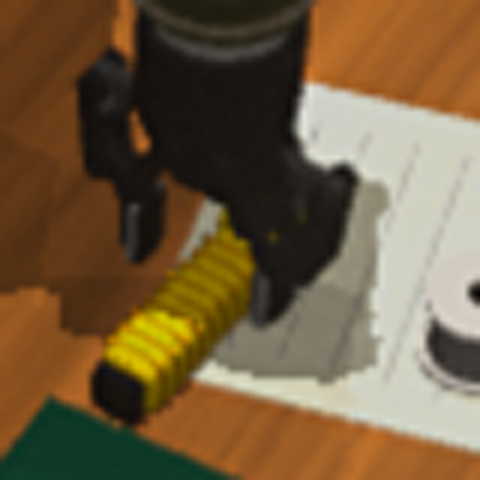

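The stated tip reach is wrong. Both wrist views, scaled by the known opening, put the tips about 2–3 mm above the TCP. I'll go down gently to TCP z of about 12 mm and grip.

Emit:
carry_out:
  targets:
    - [[0.25,0,0,-5,0,0,0],[0.25,0,0,-10,0,0,0],[0.25,0,0,-14,0,0,0],[0.25,0,0,-14,0,0,0],[1,0,0,-14,0,0,0],[1,0,0,-14,0,0,0],[1,0,0,-14,0,0,0],[1,0,0,-14,0,0,0],[1,0,0,-14,0,0,0],[1,0,0,-14,0,0,0]]
  squeeze: 40

```text
time_s: 4.88
position: [0.3932, 0.3037, 0.0123]
tool_rot: [[-0.098, 0.0, 0.995], [-0.995, 0.0, -0.098], [-0.0, -1.0, 0.0]]
ft_force: [-1.7, -0.7, 5.9]
grip_width: 0.031
```

```bash
python3 snap.py w5 wrist
```

```text
4.9333 [0.3933 0.3037 0.0123] -5.61 [ 0.  0. -1.] [-2.4 -0.8  5.6] 0.03071585490827761
```

View pics/w5.png

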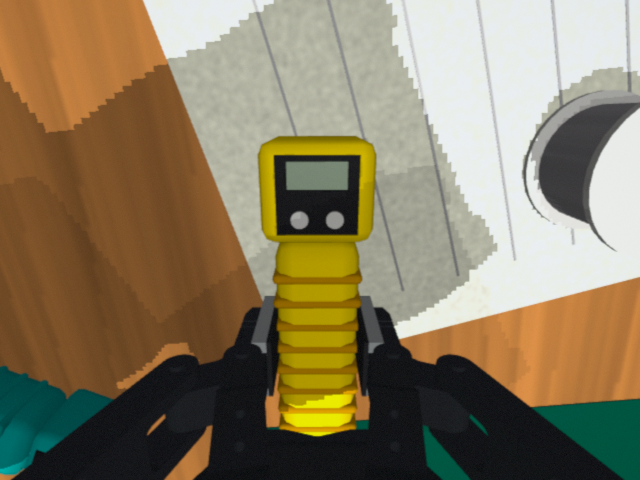

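Emit:
carry_out:
  targets:
    - [[1,0,0,15,0,0,0],[1,0,0,40,0,0,0],[1,0,0,70,0,0,0],[1,0,0,90,0,0,0],[1,12,-20,90,0,0,1],[1,28,-47,90,0,0,2],[1,45,-76,90,0,0,3],[1,63,-106,90,0,0,4],[1,81,-136,90,0,0,4.6],[1,99,-166,90,0,0,4.6],[1,117,-196,90,0,0,4.6],[1,135,-226,90,0,0,4.6],[1,150,-252,90,0,0,4.6],[1,162,-273,90,0,0,4.6],[1,168,-283,90,0,0,4.6],[1,170.8,-287.2,80,0,0,4.6],[1,170.8,-287.2,70,0,0,4.6],[1,170.8,-287.2,70,0,0,4.6]]

```text
time_s: 6.43
position: [0.562, 0.0176, 0.0791]
tool_rot: [[-0.017, -0.006, 1.0], [-1.0, 0.001, -0.017], [-0.001, -1.0, -0.006]]
ft_force: [-0.8, -0.4, -3.3]
grip_width: 0.0312
```

```bash
python3 snap.py w6 wrist;python3 snap.py s6 scene
```

```text
6.4833 [0.5624 0.0178 0.0802] -0.95 [-0.004  0.001 -1.   ] [-0.9 -0.7 -2.3] 0.03132121558066834
6.5333 [0.563  0.0178 0.0811] -0.94 [-0.002  0.001 -1.   ] [-0.6 -0.9 -3.1] 0.03098508025067494
```

View pics/w6.png

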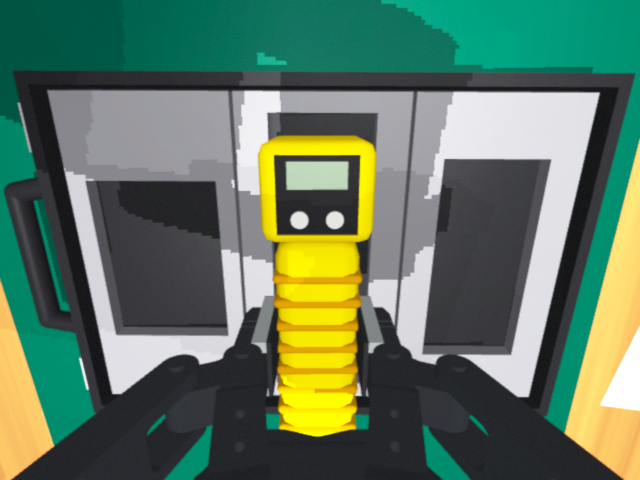

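View pics/s6.png

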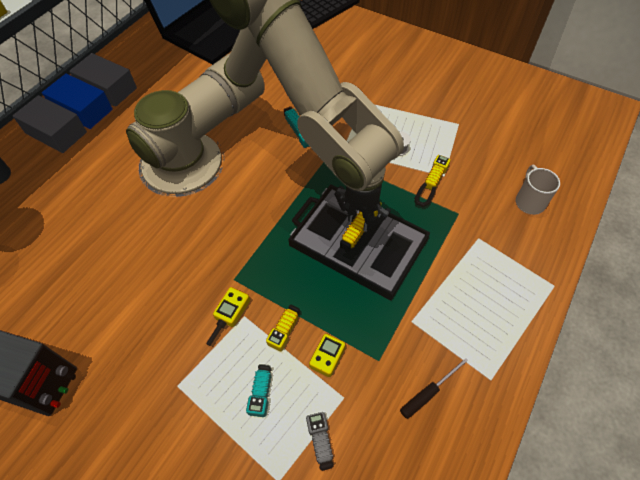

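Run:
```python
from h import *
d=load("pics/w6.npz")
f=lambda x,y,z:(ray(d,[[x,y]],z)[0]*1000).round(1)
print("long far edge rim",f(322,113,.026), "L",f(268,125,.026),"R",f(377,125,.026))
print("head end", f(317,149,.102),f(317,137,.069),f(317,137,.085),"sides",f(259,190,.085),f(375,190,.085))
print("wide: TL",f(86,181,.026),"TR",f(217,181,.026),"BL",f(117,335,.026),"BR",f(228,335,.026))
print("short: TL",f(443,159,.026),"TR",f(550,159,.026),"BL",f(424,353,.026),"BR",f(511,353,.026))
print("case outer",f(15,72,.034),f(634,74,.034))
```

```text
long far edge rim [567.1 100.5  26. ] L [539.6  95.2  26. ] R [595.   94.3  26. ]
head end [564.9  89.4 102. ] [564.7  91.2  69. ] [564.8  92.1  85. ] sides [542.7  73.3  85. ] [586.2  72.6  85. ]
wide: TL [440.4  68.3  26. ] TR [510.6  67.2  26. ] BL [438.6 -27.1  26. ] BR [507.4 -28.1  26. ]
short: TL [630.   76.7  26. ] TR [685.7  75.7  26. ] BL [629.2 -42.8  26. ] BR [683.5 -43.6  26. ]
case outer [423.5 121.2  34. ] [712.5 115.1  34. ]
```

Emit:
carry_out:
  targets:
    - [[1,1,1.2,-15,0,0,0],[1,1,1.2,-30,0,0,0],[1,1,1.2,-42,0,0,0],[1,1,1.2,-47,0,0,0],[1,1,1.2,-50,0,0,0],[1,1,1.2,-52,0,0,0],[1,1,1.2,-52,0,0,0]]

```text
time_s: 7.12
position: [0.5652, 0.0179, 0.0303]
tool_rot: [[-0.017, 0.001, 1.0], [-1.0, -0.0, -0.017], [0.0, -1.0, 0.001]]
ft_force: [0.6, -0.3, -2.9]
grip_width: 0.0313
```

```bash
python3 snap.py w7 wrist
```

```text
7.1667 [0.5653 0.0178 0.0306] -1.0 [ 0.001 -0.    -1.   ] [ 0.3 -1.1 -2.9] 0.030751548857957462
```

View pics/w7.png

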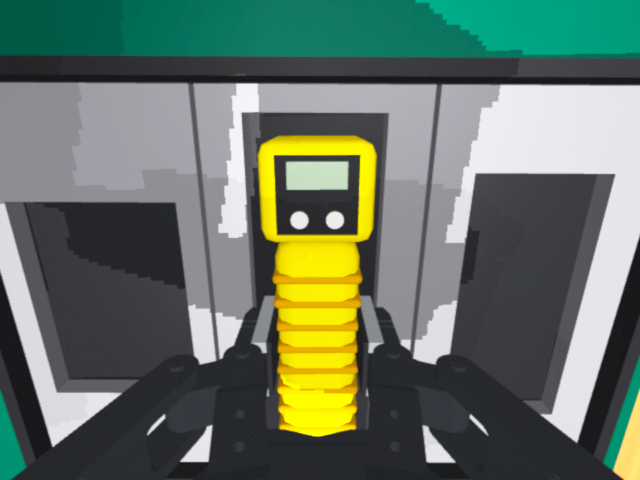

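Emit:
carry_out:
  targets:
    - [[1,0,0,-1,0,0,0],[1,0,0,-1.6,0,0,0],[1,0,0,-2.2,0,0,0],[1,0,0,-2.2,0,0,0]]

```text
time_s: 7.5
position: [0.5652, 0.0176, 0.0283]
tool_rot: [[-0.018, 0.001, 1.0], [-1.0, -0.0, -0.018], [0.0, -1.0, 0.001]]
ft_force: [-1.5, 0.8, 2.4]
grip_width: 0.0315
```

Contact shows in the force (−2.9 to +2.4 N) at the expected height, so I'll release a little and rise.

Emit:
carry_out:
  targets:
    - [[0.9,0,0,0,0,0,0],[0.5,0,0,0,0,0,0],[0.4,0,0,0,0,0,0],[0.4,0,0,0,0,0,0],[0.4,0,0,0,0,0,0],[0.4,0,0,10,0,0,0],[0.4,0,0,30,0,0,0],[0.2,0,0,65,0,0,0],[0,0,0,100,0,0,0],[0,0,0,120,0,0,0],[0,0,0,120,0,0,0]]

```text
time_s: 8.42
position: [0.5669, 0.0174, 0.1533]
tool_rot: [[-0.018, 0.009, 1.0], [-1.0, -0.002, -0.018], [0.001, -1.0, 0.009]]
ft_force: [-0.0, 0.2, 0.1]
grip_width: 0.0854
```

```bash
python3 snap.py w8 wrist
```

```text
8.4667 [0.5659 0.0175 0.1506] -1.01 [ 0.005 -0.001 -1.   ] [ 0.1 -0.4 -0. ] 0.08554083001691819
```

View pics/w8.png

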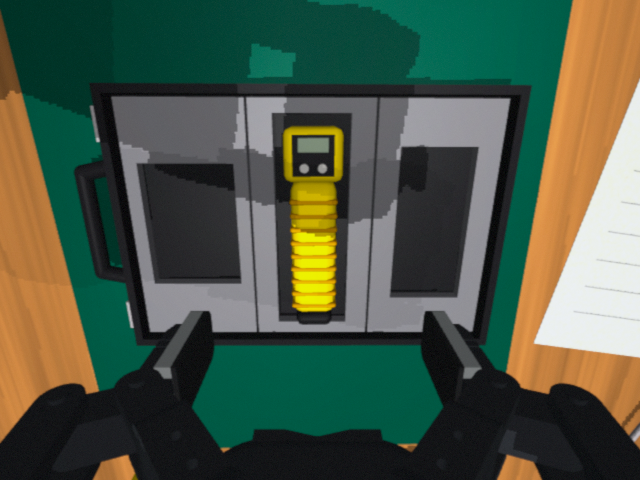

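Long tester is seated, its outline inside the recess. Next is the short tester.

Emit:
carry_out:
  targets:
    - [[0,-35,-235,80,0,0,0],[0,-35,-235,80,0,0,0],[0,-35,-235,80,0,0,0],[0,-35,-235,80,0,0,0],[0,-35,-235,80,0,0,0],[0,-35,-235,80,0,0,0],[0,-35,-235,80,0,0,0],[0,-35,-235,80,0,0,0],[0,-35,-235,80,0,0,0],[0,-35,-235,80,0,0,0]]

```text
time_s: 9.3
position: [0.5299, -0.216, 0.2269]
tool_rot: [[-0.016, -0.002, 1.0], [-1.0, 0.001, -0.016], [-0.001, -1.0, -0.002]]
ft_force: [0.3, -0.5, -0.2]
grip_width: 0.085
```

```bash
python3 snap.py w9 wrist
```

```text
9.35 [ 0.53   -0.2159  0.227 ] -0.92 [-0.001  0.001 -1.   ] [-0.  -0.7  1. ] 0.08496805824826612
```

View pics/w9.png

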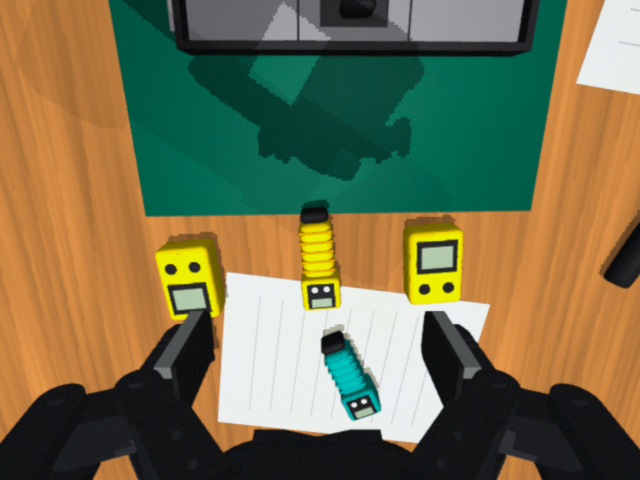

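Run:
```python
from h import *
d=load("pics/w9.npz"); im=d["img"]
R=cv2.Rodrigues(d["rvec"])[0]; print((-R.T@d["tvec"].ravel()).round(3))
a=cv2.resize(im[195:320,290:352],None,fx=4,fy=4,interpolation=2); b=cv2.resize(im[210:335,395:475],None,fx=4,fy=4,interpolation=2)
cv2.imwrite("pics/c9.png",np.hstack([a,b])[:,:,::-1])
```

```text
[ 0.533 -0.134  0.369]
```

View pics/c9.png

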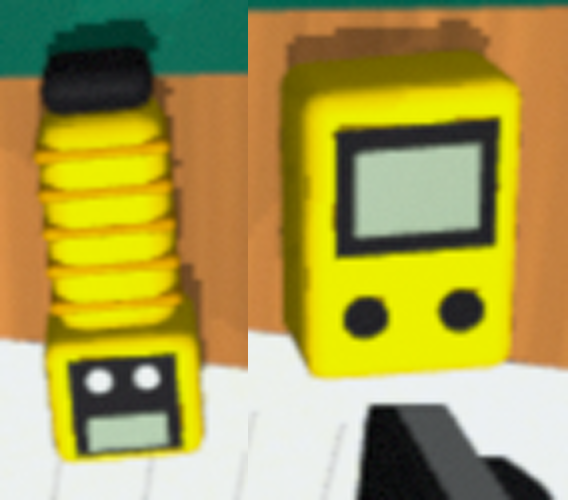

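Run:
```python
from h import *
d=load("pics/w9.npz")
f=lambda x,y,z:(ray(d,[[290+x/4,195+y/4]],z)[0]*1000).round(1)
g=lambda x,y,z:(ray(d,[[395+(x-248)/4,210+y/4]],z)[0]*1000).round(1)
print("cap base",f(97,50,0),f(97,50,.01),"captop",f(97,75,.03),"head end",f(130,458,.034),f(130,458,.028))
print("grip a",f(103,130,.034),"b",f(117,315,.034),"head c",f(125,345,.034))
P=np.array([g(305,100,.034),g(520,88,.034),g(510,365,.034),g(318,375,.034)]);print(P,P.mean(0),"far base",g(380,55,.0),g(500,80,.0))
```

```text
cap base [ 528.  -224.2    0. ] [ 528.1 -221.8   10. ] captop [ 528.3 -223.    30. ] head end [ 534.9 -324.    34. ] [ 534.9 -327.4   28. ]
grip a [ 529.5 -235.5   34. ] b [ 532.1 -283.7   34. ] head c [ 534.  -291.9   34. ]
[[ 619.2 -244.5   34. ]
 [ 670.4 -242.3   34. ]
 [ 676.1 -316.7   34. ]
 [ 627.2 -318.8   34. ]] [ 648.225 -280.575   34.   ] far base [ 646.8 -243.6    0. ] [ 678.9 -251.     0. ]
```

Emit:
carry_out:
  targets:
    - [[0.2,1.3,-56,-10,0,0,4.7],[0.25,1.3,-56,-40,0,0,4.7],[0.25,1.3,-56,-80,0,0,4.7],[0.25,1.3,-56,-120,0,0,4.7],[0.25,1.3,-56,-150,0,0,4.7],[0.25,1.3,-56,-170,0,0,4.7],[0.25,1.3,-56,-180,0,0,4.7],[0.25,1.3,-56,-180,0,0,4.7]]

```text
time_s: 10.02
position: [0.5308, -0.2718, 0.0457]
tool_rot: [[0.066, -0.003, 0.998], [-0.998, 0.003, 0.066], [-0.003, -1.0, -0.003]]
ft_force: [0.2, 0.4, 0.8]
grip_width: 0.0642
```

```bash
python3 snap.py w10 wrist
```

```text
10.0667 [ 0.5315 -0.2726  0.0476] 3.75 [-0.001  0.001 -1.   ] [-0.1  0.   1.2] 0.06421566442838864
```

View pics/w10.png

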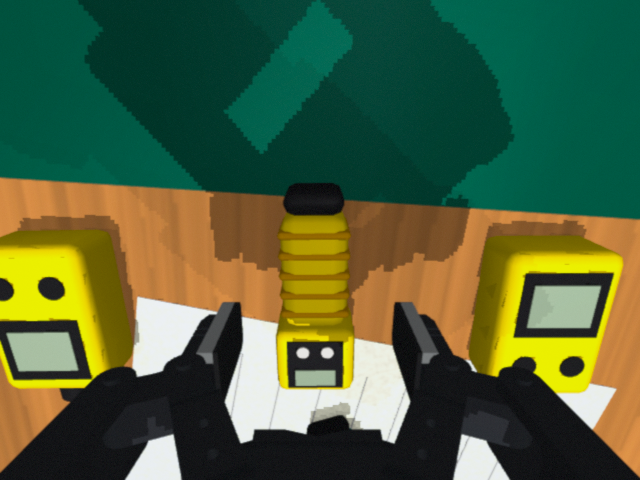

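Emit:
carry_out:
  targets:
    - [[0.25,0,0,-12,0,0,0],[0.25,0,0,-24,0,0,0],[0.25,0,0,-31,0,0,0],[0.25,0,0,-35.5,0,0,0],[0.25,0,0,-35.5,0,0,0],[1,0,0,-35.5,0,0,0],[1,0,0,-35.5,0,0,0],[1,0,0,-35.5,0,0,0],[1,0,0,-35.5,0,0,0],[1,0,0,-35.5,0,0,0],[1,0,0,-35.5,0,0,0]]
  squeeze: 40

```text
time_s: 10.98
position: [0.5317, -0.2736, 0.0132]
tool_rot: [[0.064, 0.001, 0.998], [-0.998, -0.001, 0.064], [0.001, -1.0, 0.001]]
ft_force: [-0.7, 0.4, 6.6]
grip_width: 0.0312
```

```bash
python3 snap.py w11 wrist
```

```text
11.0333 [ 0.5317 -0.2736  0.0132] 3.69 [ 0.001 -0.001 -1.   ] [-1.3  0.4  6.3] 0.031272991843748564
```

View pics/w11.png

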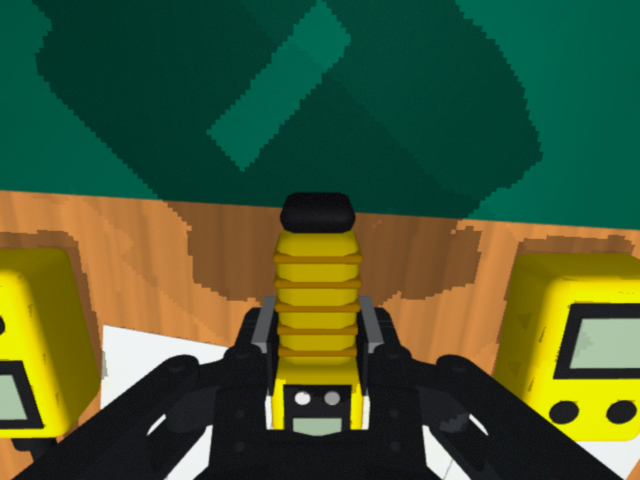

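Emit:
carry_out:
  targets:
    - [[1,0,0,15,0,0,0],[1,0,0,40,0,0,0],[1,0,0,70,0,0,0],[1,0,0,90,0,0,0],[1,8,19,90,0,0,-1],[1,19,45,90,0,0,-2],[1,31,73,90,0,0,-3],[1,43,101,90,0,0,-4],[1,55,129,90,0,0,-4.7],[1,67,157,90,0,0,-4.7],[1,79,185,90,0,0,-4.7],[1,91,213,90,0,0,-4.7],[1,103,241,90,0,0,-4.7],[1,114,266,90,0,0,-4.7],[1,121,283,90,0,0,-4.7],[1,125,292,80,0,0,-4.7],[1,125,292,70,0,0,-4.7],[1,125,292,70,0,0,-4.7]]

```text
time_s: 12.53
position: [0.6547, 0.0184, 0.079]
tool_rot: [[-0.017, -0.006, 1.0], [-1.0, 0.0, -0.017], [-0.0, -1.0, -0.006]]
ft_force: [-0.6, -0.3, -2.9]
grip_width: 0.0311
```

```bash
python3 snap.py w12 wrist;python3 snap.py t12 top
```

```text
12.5833 [0.6551 0.0177 0.0802] -1.06 [-0.004  0.    -1.   ] [ 0.2 -0.5 -1.8] 0.031228999732467646
12.6333 [0.6556 0.0174 0.0812] -1.09 [-0.002  0.    -1.   ] [-0.3  0.1 -2.6] 0.031050111504036935
```

View pics/w12.png

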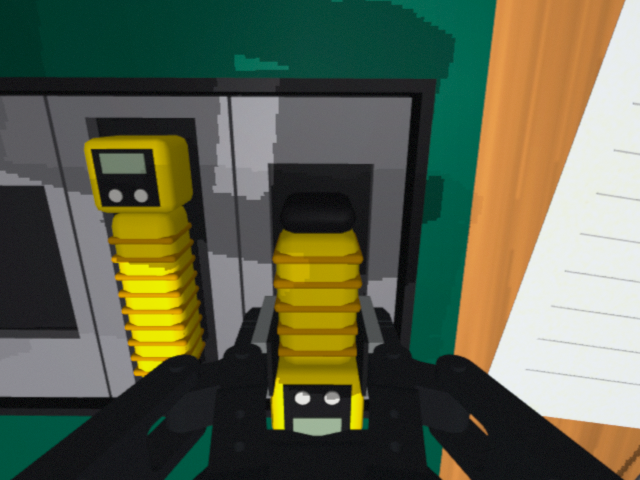

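Run:
```python
from h import *
d=load("pics/w12.npz")
f=lambda x,y,z:(ray(d,[[x,y]],z)[0]*1000).round(1)
print("far rim",f(320,164,.026),"L",f(270,175,.026),"R",f(372,175,.026))
print("cap end base",f(318,194,.067),f(318,194,.08),"cap top",f(318,205,.095))
```

```text
far rim [658.4  75.9  26. ] L [631.8  70.6  26. ] R [685.9  69.7  26. ]
cap end base [657.4  68.5  67. ] [657.5  71.2  80. ] cap top [657.5  70.4  95. ]
```

Emit:
carry_out:
  targets:
    - [[1,0.8,-1.2,-15,0,0,0],[1,0.8,-1.2,-30,0,0,0],[1,0.8,-1.2,-41,0,0,0],[1,0.8,-1.2,-46,0,0,0],[1,0.8,-1.2,-49,0,0,0],[1,0.8,-1.2,-50.5,0,0,0],[1,0.8,-1.2,-50.5,0,0,0]]

```text
time_s: 13.22
position: [0.6574, 0.0172, 0.0322]
tool_rot: [[-0.018, 0.001, 1.0], [-1.0, -0.0, -0.018], [0.0, -1.0, 0.001]]
ft_force: [0.4, 1.0, -2.2]
grip_width: 0.0314
```

```bash
python3 snap.py w13 wrist
```

```text
13.2667 [0.6574 0.0173 0.0324] -1.02 [ 0.001 -0.    -1.   ] [ 0.8  0.3 -1.9] 0.03101132601625005
```

View pics/w13.png

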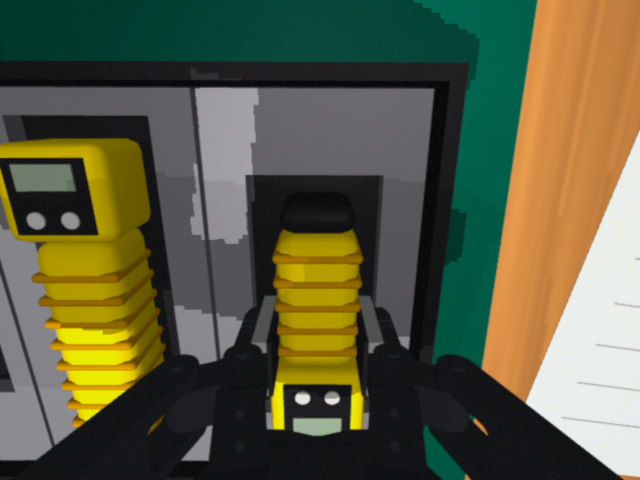

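Emit:
carry_out:
  targets:
    - [[1,0,0,-1,0,0,0],[1,0,0,-2,0,0,0],[1,0,0,-2.8,0,0,0],[1,0,0,-3.2,0,0,0],[1,0,0,-3.2,0,0,0]]

```text
time_s: 13.68
position: [0.6573, 0.0175, 0.0293]
tool_rot: [[-0.018, 0.001, 1.0], [-1.0, -0.0, -0.018], [0.0, -1.0, 0.001]]
ft_force: [-0.9, 0.9, 3.6]
grip_width: 0.0313
```

Emit:
carry_out:
  targets:
    - [[0.9,0,0,0,0,0,0],[0.5,0,0,0,0,0,0],[0.48,0,0,0,0,0,0],[0.48,0,0,0,0,0,0],[0.48,0,0,0,0,0,0],[0.48,0,0,10,0,0,0],[0.48,0,0,30,0,0,0],[0.48,0,0,65,0,0,0],[0.2,0,0,100,0,0,0],[0,0,0,120,0,0,0],[0,0,0,120,0,0,0]]

```text
time_s: 14.6
position: [0.6591, 0.0172, 0.155]
tool_rot: [[-0.018, 0.01, 1.0], [-1.0, -0.002, -0.018], [0.001, -1.0, 0.01]]
ft_force: [-0.1, -0.6, 0.5]
grip_width: 0.0783
```

```bash
python3 snap.py w14 wrist
```

```text
14.65 [0.6581 0.0173 0.1519] -1.01 [ 0.006 -0.001 -1.   ] [-1.1  0.2 -0.7] 0.08464338744020768
```

View pics/w14.png

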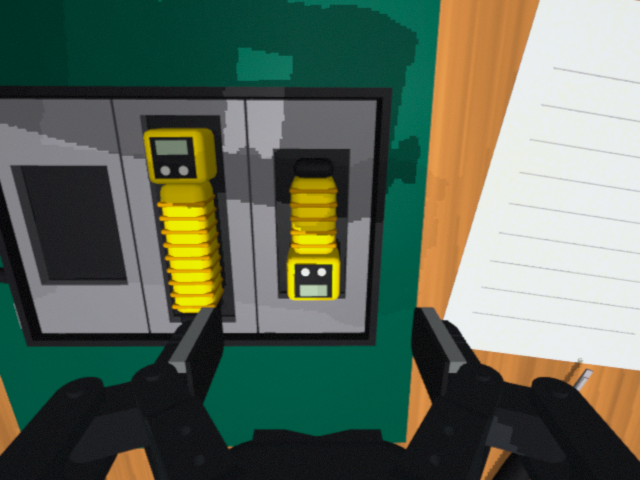

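Both testers are seated. Now the plain pocket meter.

Emit:
carry_out:
  targets:
    - [[0,-2,-40,30,0,0,1],[0,-4,-80,30,0,0,2],[0,-6,-120,30,0,0,3],[0,-8,-160,30,0,0,4],[0,-10,-200,30,0,0,5],[0,-10,-237,30,0,0,5],[0,-10,-237,30,0,0,5],[0,-10,-237,30,0,0,5],[0,-10,-237,30,0,0,5]]

```text
time_s: 15.4
position: [0.6468, -0.2191, 0.1776]
tool_rot: [[0.069, -0.002, 0.998], [-0.998, 0.001, 0.069], [-0.001, -1.0, -0.002]]
ft_force: [-1.1, 0.0, 0.4]
grip_width: 0.0859
```

```bash
python3 snap.py w15 wrist
```

```text
15.45 [ 0.647  -0.2185  0.1779] 4.03 [-0.001  0.001 -1.   ] [0.6 0.4 0.7] 0.08574794120635312
```

View pics/w15.png

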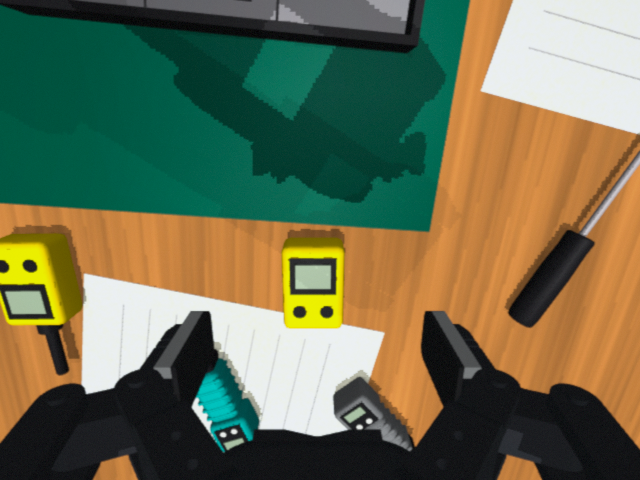

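Run:
```python
from h import *
d=load("pics/w15.npz"); m=yellow(d["img"])
for k,c,s in comps(m,1000):
    if 280<c[0]<350:
        print(c,s)
        P=ray(d,np.argwhere(k)[:,::-1],.034)[:,:2]*1000
        (cx,cy),(w,h),a=cv2.minAreaRect(P.astype(np.float32)); print(cx,cy,w,h,a, P.min(0),P.max(0))
f=lambda x,y,z:(ray(d,[[x,y]],z)[0]*1000).round(1)
print(f(314,328,.034),f(314,236,0),f(314,246,.034),f(284,280,.034),f(344,280,.034))
# clearance to grey & turquoise heads
print("grey near",f(355,380,.034),f(335,400,.034),"turq",f(212,360,.034),f(258,430,.034))
```

```text
[312.87756825 283.39206305] [ 282  238   62   90 3553]
648.0977172851562 -274.9361572265625 51.949851989746094 84.04255676269531 4.009054660797119 [ 620.58334802 -318.41568337] [ 676.34537254 -231.6262169 ]
[ 652.1 -317.8   34. ] [ 646.7 -242.4    0. ] [ 646.9 -239.9   34. ] [ 623.3 -272.5   34. ] [ 674.5 -268.9   34. ]
grey near [ 694.5 -371.5   34. ] [ 677.6 -396.2   34. ] turq [ 560.  -358.5   34. ] [ 604.  -438.7   34. ]
```

Emit:
carry_out:
  targets:
    - [[0,2,-40,0,0,0,0],[0,2,-61.5,-30,0,0,0],[0,2,-61.5,-65,0,0,0],[0,2,-61.5,-100,0,0,0],[0,2,-61.5,-125,0,0,0],[0,2,-61.5,-145,0,0,0],[0,2,-61.5,-158,0,0,0],[0,2,-61.5,-166,0,0,0],[0,2,-61.5,-166,0,0,0],[1,2,-61.5,-166,0,0,0],[1,2,-61.5,-166,0,0,0],[1,2,-61.5,-166,0,0,0],[1,2,-61.5,-166,0,0,0],[1,2,-61.5,-166,0,0,0],[1,2,-61.5,-166,0,0,0],[1,2,-61.5,-166,0,0,0]]

```text
time_s: 16.78
position: [0.6498, -0.2814, 0.0144]
tool_rot: [[0.07, 0.002, 0.998], [-0.998, -0.001, 0.07], [0.002, -1.0, 0.002]]
ft_force: [-0.6, 0.8, 6.7]
grip_width: 0.053
```

```bash
python3 snap.py w16 wrist
```

```text
16.8333 [ 0.6497 -0.2814  0.0144] 3.99 [ 0.002 -0.001 -1.   ] [-1.4  0.7  7.7] 0.052722086433890904
```

View pics/w16.png

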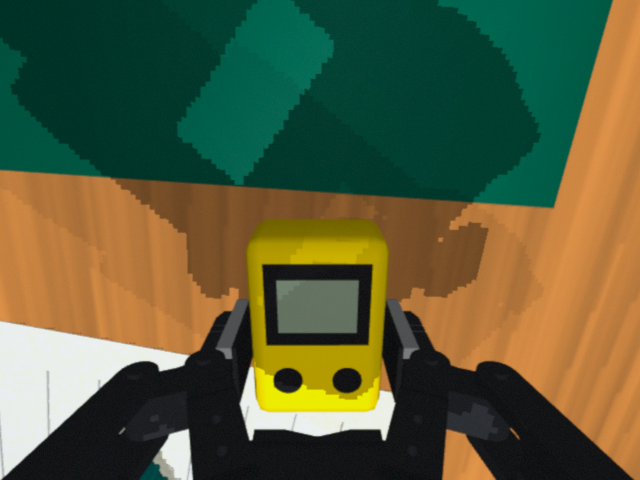

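Emit:
carry_out:
  targets:
    - [[1,0,0,15,0,0,0],[1,0,0,40,0,0,0],[1,0,0,70,0,0,0],[1,0,0,95,0,0,0],[1,-10,17,95,0,0,-1],[1,-24,41,95,0,0,-2],[1,-40,68,95,0,0,-3],[1,-57,97,95,0,0,-4],[1,-74,126,95,0,0,-5],[1,-91,155,95,0,0,-5],[1,-108,184,95,0,0,-5],[1,-125,213,95,0,0,-5],[1,-142,241,95,0,0,-5],[1,-157,267,95,0,0,-5],[1,-168,286,95,0,0,-5],[1,-174,296,95,0,0,-5],[1,-177,300.4,85,0,0,-5],[1,-177,300.4,75,0,0,-5],[1,-177,300.4,75,0,0,-5]]

```text
time_s: 18.42
position: [0.4717, 0.0193, 0.0866]
tool_rot: [[-0.018, -0.002, 1.0], [-1.0, 0.0, -0.018], [-0.0, -1.0, -0.002]]
ft_force: [-0.2, -0.6, -2.2]
grip_width: 0.0532
```

```bash
python3 snap.py w17 wrist; python3 snap.py s17 scene
```

```text
18.4667 [0.4722 0.0191 0.0873] -1.03 [-0.001  0.    -1.   ] [-0.3 -0.6 -2.4] 0.052950816563831625
18.5167 [0.4726 0.0189 0.0878] -1.04 [ 0. -0. -1.] [-0.8  0.5 -1.6] 0.05303890806294946
```

View pics/w17.png

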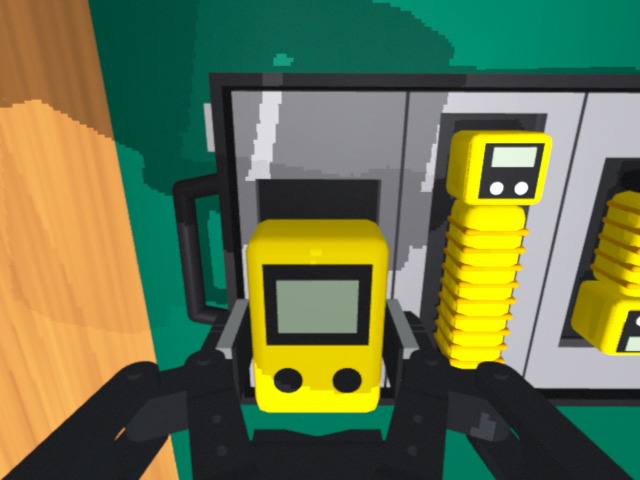

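View pics/s17.png

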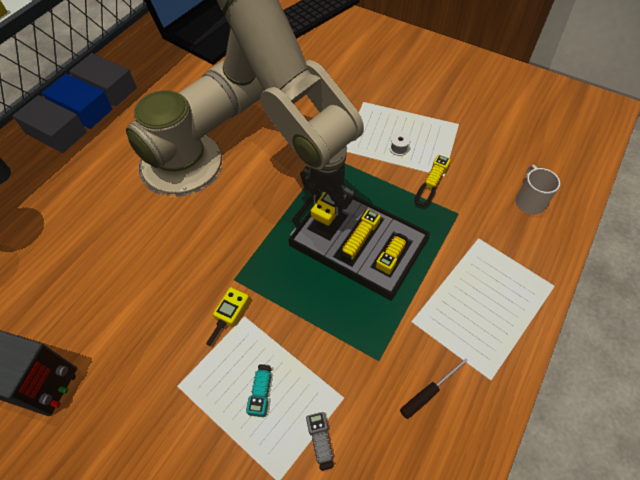

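Run:
```python
from h import *
d=load("pics/w17.npz")
f=lambda x,y,z:(ray(d,[[x,y]],z)[0]*1000).round(1)
print("far rim",f(318,180,.026),"L",f(257,190,.026),"R",f(380,190,.026))
print("wall inner L",f(231,100,.03))
print("meter far end",f(317,220,.074),f(317,236,.105),f(317,220,.085),"near",f(317,411,.107))
```

```text
far rim [474.4  67.2  26. ] L [440.3  62.2  26. ] R [508.9  61.   26. ]
wall inner L [431.1 109.3  30. ]
meter far end [473.8  57.8  74. ] [473.9  60.7 105. ] [473.9  60.9  85. ] near [472.5 -15.3 107. ]
```

Emit:
carry_out:
  targets:
    - [[1,2.2,0,-15,0,0,0],[1,2.2,0,-30,0,0,0],[1,2.2,0,-43,0,0,0],[1,2.2,0,-49,0,0,0],[1,2.2,0,-52,0,0,0],[1,2.2,0,-54,0,0,0],[1,2.2,0,-54,0,0,0]]

```text
time_s: 19.1
position: [0.4747, 0.0191, 0.0339]
tool_rot: [[-0.018, 0.001, 1.0], [-1.0, -0.0, -0.018], [0.0, -1.0, 0.001]]
ft_force: [0.3, -0.3, -1.8]
grip_width: 0.0529
```

```bash
python3 snap.py w18 wrist
```

```text
19.15 [0.4747 0.0192 0.0341] -1.03 [ 0.001 -0.    -1.   ] [-0.5 -0.1 -2.1] 0.053099802350049526
```

View pics/w18.png

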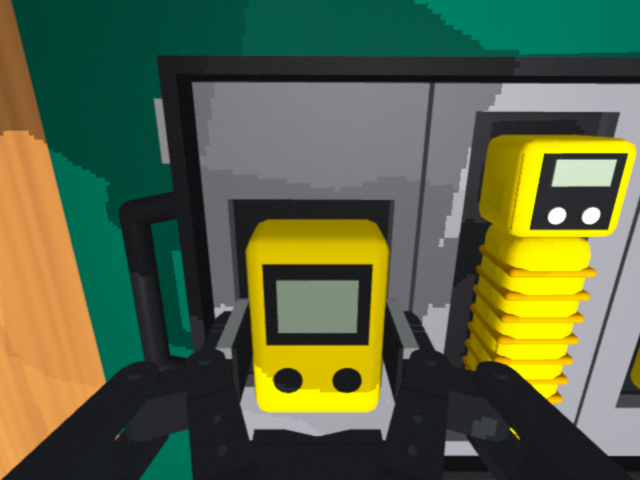

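Emit:
carry_out:
  targets:
    - [[1,-0.5,0,-1.5,0,0,0],[1,-0.5,0,-2.5,0,0,0],[1,-0.5,0,-3.3,0,0,0],[1,-0.5,0,-3.8,0,0,0],[1,-0.5,0,-3.8,0,0,0]]

```text
time_s: 19.57
position: [0.4739, 0.0193, 0.0304]
tool_rot: [[-0.018, 0.001, 1.0], [-1.0, -0.0, -0.018], [0.0, -1.0, 0.001]]
ft_force: [-1.3, 0.4, 4.7]
grip_width: 0.0532
```

Contact again at the expected height. I'll open narrowly and check before rising.

Emit:
carry_out:
  targets:
    - [[0.36,0,0,0,0,0,0],[0.34,0,0,0,0,0,0],[0.34,0,0,0,0,0,0],[0.33,0,0,0,0,0,0]]

```text
time_s: 19.9
position: [0.4739, 0.0193, 0.0298]
tool_rot: [[-0.018, 0.0, 1.0], [-1.0, -0.0, -0.018], [0.0, -1.0, 0.0]]
ft_force: [-0.5, -0.1, -0.5]
grip_width: 0.0568
```

Emit:
carry_out:
  targets:
    - [[0.33,0,0,4,0,0,0],[0.33,0,0,10,0,0,0],[0.31,0,0,20,0,0,0],[0.3,0,0,40,0,0,0],[0.3,0,0,75,0,0,0],[0.2,0,0,110,0,0,0],[0,0,0,150,0,0,0],[0,-30,20,180,0,0,0],[0,-60,50,190,0,0,0],[0,-90,80,190,0,0,0],[0,-120,110,190,0,0,0],[0,-120,140,190,0,0,0],[0,-120,180,190,0,0,0],[0,-120,220,190,0,0,0],[0,-120,250,190,0,0,0],[0,-120,250,190,0,0,0],[0,-120,250,190,0,0,0]]

```text
time_s: 21.32
position: [0.3533, 0.2703, 0.2201]
tool_rot: [[-0.015, 0.0, 1.0], [-1.0, -0.0, -0.015], [0.0, -1.0, 0.0]]
ft_force: [-0.1, -0.8, 0.3]
grip_width: 0.0857
```

```bash
python3 snap.py t20 top; python3 snap.py s20 scene
python3 - <<'E'
from h import *
a=cv2.resize(load("pics/t20.npz")["img"][130:290,160:480],None,fx=2.4,fy=2.4,interpolation=2)
cv2.imwrite("pics/t20c.png",a[:,:,::-1])
b=cv2.resize(load("pics/s20.npz")["img"][170:310,270:450],None,fx=4,fy=4,interpolation=2)
cv2.imwrite("pics/s20c.png",b[:,:,::-1])
A=load("pics/top0.npz");B=load("pics/t20.npz")
for n,D in (("0",A),("20",B)):
    for k,c,s in comps(cv2.morphologyEx(yellow(D["img"]).astype(np.uint8),cv2.MORPH_CLOSE,np.ones((3,3))),80):
        P=ray(D,np.argwhere(k)[:,::-1],.05 if 265<c[0]<340 else .034)[:,:2]*1000
        (x,y),w,a=cv2.minAreaRect(P.astype(np.float32)); print(n,c.round(1),round(x),round(y),np.round(w),round(a,1))
E
```

```text
21.3667 [0.3535 0.2693 0.22  ] -0.94 [-0. -0. -1.] [-0.7 -0.4  0. ] 0.08541521529033057
21.4167 [0.3537 0.2688 0.22  ] -1.02 [-0. -0. -1.] [ 0.  -0.   0.3] 0.08542976588398224
0 [410.4 171.9] 645 -281 [54. 79.] 3.8
0 [199.7 175. ] 641 309 [106.  37.] 89.4
0 [407.5 213.2] 531 -280 [92. 39.] 89.3
0 [414.2 260.7] 396 -296 [52. 80.] 3.7
0 [201.  265.5] 392 305 [136.  37.] 86.4
20 [303.9 167.9] 655 9 [89. 39.] 89.4
20 [199.5 174.9] 641 309 [106.  37.] 89.4
20 [302.1 200.7] 564 23 [135.  36.] 89.3
20 [304.5 233.6] 473 18 [79. 52.] 89.3
20 [414.2 260.7] 396 -296 [52. 80.] 3.7
```

View pics/t20c.png

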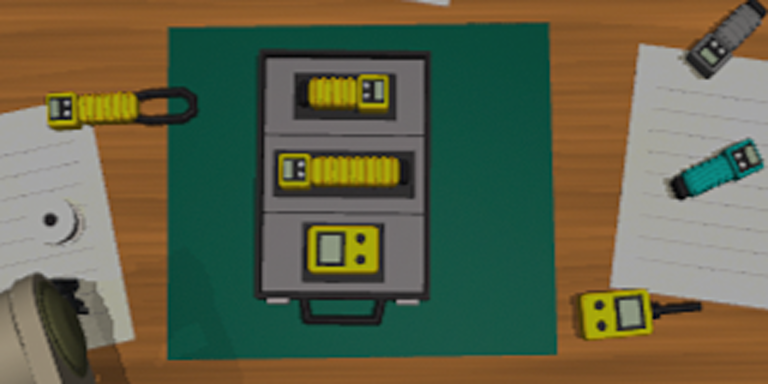

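View pics/s20c.png

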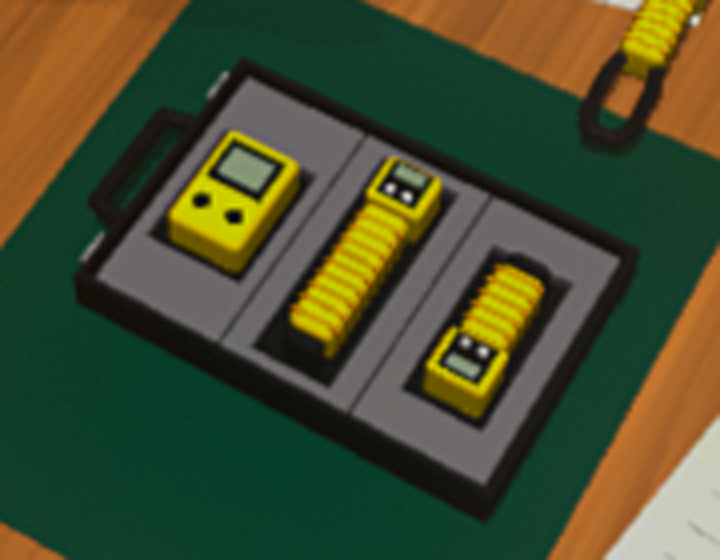

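Both views show all three lying flat, display up, inside their recesses. The look-alikes haven't moved.

```bash
python3 -c "
from rig import env
print(env.close_job())"
```

```text
the job is handed in; nothing more can be done
None
```

I packed all three instruments into the case and handed the job in at about 21 s of the 80 s allowed. The long tester went in first, then the short tester, then the pocket meter. Each was lowered until the wrist force showed light contact of about 2–5 N at the expected floor height, then released.

- **Last checks:** the top and scene pictures show each instrument lying flat, display up, in its own recess, with the gripper open and clear. The yellow look-alikes' measured positions are the same as at the start. I never touched the spool or the turquoise and grey testers, and the spool stands where it was in the last top view.
- **What disagreed:** the first grasp of the long tester closed on nothing, just above it and with no force on it. The stated tip reach (22 mm ahead of the TCP) did not match the pictures, which put the tips about 2–3 mm above the TCP. I gripped about 25 mm lower after that, and every grasp then held.
- **Measurement agreement:** the top and wrist cameras differed by 1–3 mm on the recess centres, inside the 8 mm clearance on each side.

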